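# Unsnap the wiring box cover

## Task

Open the grey wiring box on the bench: with closed fingertips press the snap tab at its end inward and, keeping it pressed, raise that end of the cover until the barb is above its catch. Then take the cover by its rib, lift it off and lay it gently, right way up and flat, in the middle of the empty tote. Do not overload the tab or tear it at the catch, and do not shift the cable gland and the plug beside the box.

Things in the scene. Friction and masses are not known exactly. Their poses are not given: they have to be found in the camera images.
- wiring_box: Grey plastic wiring box bolted to the bench, 150 (x) x 100 (y) x 75 mm high, with its clip-in cover on top. Origin: centre of its underside, on the bench; x points to the end with the snap tab. Across that end wall, below the finger pad, runs the catch bar (its top 62 mm above the bench); the other end has two slots that take the cover's tongues. Ears with bolts 5 mm high along both long sides.
- cover_grip (a point): Centre of the pull rib on the loose light-grey cover (0.13 to 0.21 kg). Rib: 64 long (x) x 14 wide (y) x 30 mm tall, upright sides; this point is 15 mm above the plate's top, 19 mm above its underside. x points to the tab end, z up. Plate 150 x 100 x 4 mm; clipped on, it lies on the box rim, its top 79 mm above the bench. Skirts and tab spring reach 41 mm below the plate's underside.
- cover_edge (a point): Middle of the cover plate's tab end, level with its top: 75 mm along x from the rib's centre. With the tab pressed it must rise about 10 mm before the barb stands above the catch bar; then the sprung-out barb rests on the bar and keeps this end ajar. The far end's two tongues reach 2 mm past the plate end into the box slots: they slip out as the cover tilts, or when it is drawn 10 mm along +x.
- tab_pad (a point): Outermost point of the snap tab's finger pad: a horizontal round nose, 26 mm wide (y), 7 mm tall, standing 12 mm out from the cover's end, its middle 7.5 mm below the plate's underside. It gives inward (-x of the cover) against a spring: 2 N to start, 8 to 9 N at 4 mm where the barb clears the catch, 12 N at 6.2 mm where it hits its stop. It snaps above 20 N. The cover itself has 1 mm of play.
- tab: The snap tab as a whole, a folded leaf of the cover's own plastic hanging inside the box from the cover's end, 28 mm wide. Origin: foot of the leaf, 24 mm inside the nose and 30.5 mm lower; axes as the cover's. Its barb is hooked under the catch bar and must not be torn at with more than 20 N.
- empty_tote: Open grey plastic tote with nothing in it, 292 (x) x 192 (y) x 74 mm high, walls and floor 4 mm, rim flange 5 mm wider all round, fixed to the bench. Origin: centre of its underside, on the bench. The like tote on the other side of the wiring box holds black power adapters.
- spare_gland: Bystander: grey spare cable gland standing on end beside one long side of the wiring box, 24 mm across, 30 mm tall, origin under its centre.
- plug: Bystander: black mains plug lying on the bench beside the other long side of the wiring box, 60 x 28 x 20 mm, origin under its centre.
Not all that is in view belongs to the job. There is more than one size of the part that bears cover_grip; the job needs the larger.

How it is judged:
By the outcome, as a careful person would: the job done as asked, in the order asked, and still so for the second after the job is handed in, with the robot touching nothing.
It also fails if it takes over 67 s, if anything falls off the work surface, if the arm or the gripper's body presses on something with over 40 N, if the wrist force passes 120 N, or if a joint passes its speed limit or range.

## Robot

A 6-joint arm with a two-finger parallel gripper is mounted at the origin on the work surface. World frame = base frame: x ahead of the robot, y to its left, z up, the work surface at z = 0. Lengths are in m, angles in rad, forces in N, time in s.
With the tool pointing down it reaches from about 0.375 to 0.9 m from the base axis. Payload 3.1 kg.
Tool frame: the origin (TCP) lies on the centre line of the jaws, within the pads' length; the fingertips stand robot.tip_reach ahead of it and the grasp point (between the pads) lies 8 mm behind it (robot.tip_reach is the distance from the TCP to the fingertips, in m); z points along the fingers, y is the line along which they close (so a half turn about z gives the same grasp; the last joint's range is limited). The gripper opens to 87 mm and grips with 3 to 60 N. Pads are 19 mm wide; open, the fingers measure 117 mm over their backs; the gripper's body (75 mm by 190 mm) begins 51 mm behind the grasp point.
Start: joints at [-1.385, 0.527, 1.433, -0, 1.181, -0.178], TCP at [0.223, -0.584, 0.234] pointing down, gripper open.
Joint ranges: [-3.08, 3.08], [-0.75, 2.2], [0.22, 2.44], [-1.43, 4.57], [0, 2.65], [-2.85, 2.85]. Speed limits (rad/s): [2.79, 2.79, 3.14, 3.14, 3.14, 3.14].

## Interface

Orientations are given as a unit quaternion [x, y, z, w].
In Python, from rig import robot gives the robot as it stands.
- The arm moves only by the tool jog_arm, never from a script. Its argument "motion" is one flat list of numbers, 7 for each row, row after row: the shift along the tool's x, y, z scaled (see below), then the turn, a rotation vector about the tool's x, y, z scaled (see below), then the gripper's target within -1 to 1 (shut at 1, half-way at 0, fully open at -1). In form: [x, y, z, rx, ry, rz, hand, x, y, z, rx, ry, rz, hand, ...]. A call has 1 to 12 rows; each row shifts and turns the commanded pose from where the row before left it, along the tool's axes as they then stand; what a row does not reach is not made up. The controller multiplies each number of a shift by 4 cm and each number of a turn by 4 degrees. A row lasts 1/8 s, in which the tool goes at most 62.5 mm and 10.7 degrees, less where a joint would pass 70% of its speed; a pose out of reach is approached as far as the arm can. A call with a number of a shift or a turn outside -1 to 1 is refused whole. A call with a gripper value outside its range is refused whole. The fingers move at their own pace and stop on an object; "grip_force" is the grip in N (left out, the last holds). Time passes only in rows, so rows that do not move let the fingers close. It gives the time, the measured TCP pose, the force, the opening and the grip force at its end, in the units of the state.
- robot.get_obs(): the state, without advancing time (a new reading comes with each control period).
- robot.camera(name): name is "side" or "top"; returns the picture (400x640x3 uint8, blue, green, red); there is no depth.
- robot.calibration(name): a dict with "fx", "fy", "cx", "cy" (pixels), "R" (3x3) and "t" (3): a world point X has camera coordinates R X + t. Camera axes: x right, y down, z forward; pixel columns grow to the right and rows downward; lengths in m; the calibration is good to about 2 mm. A picture is of the moment at which its call begins. calibration takes no time and is no camera call.
- robot.hand_in(): hands the job in; it is judged then, once.
The state is a dict: "time": time; "q": joint angles; "joint_velocities": joint speeds; "joint_torque": joint torques, N m; "position": TCP position; "tool_rot": TCP orientation; "ft_force": force on the tool from outside, world axes, zero at the start; "moment": the same for the moment, N m; "grip_width": finger opening in m; "grip_force": force on a finger pad.
Only numpy, scipy, OpenCV 4.12 (cv2) and the standard library are available. Lean on these libraries where they do the work, as an engineer would, in place of code of your own. Each camera call takes 0.05 s, during which the arm holds its last target. There are 200 camera calls.

## Working session

There is one attempt and no reset: what is moved stays moved. The work goes in short steps, Python scripts to look and compute and a tool call to move; the robot and the scene stay as the last step left them, time stands still between calls to the robot, and variables do not carry over. Pictures are saved under pics/ and viewed, at most 11 in all, crops included, and the job is handed in when it is done.

Besides the shell and the picture viewer there is one more tool, called after "Call:" in YAML: its name, and indented under it one key for each argument. jog_arm: Moves the arm, as the interface text tells. Shifts and turns lie within -1 to 1; 1 stands for 4 cm of shift or 4 degrees of turn. Its arguments: {"type":"object","properties":{"motion":{"type":"array","items":{"type":"number"}},"grip_force":{"type":"number"}},"required":["motion"]}

```bash
mkdir -p pics; ls; python3 - <<'E'
from rig import robot
import cv2,numpy as np
o=robot.get_obs();print(o['time'],o['position'],o['tool_rot'],o['grip_width'],robot.tip_reach)
for n in('top','side'):
    cv2.imwrite(f'pics/{n}0.png',robot.camera(n))
    c=robot.calibration(n);print(n,c['fx'],c['fy'],c['cx'],c['cy'],np.round(c['R'],4).tolist(),np.round(c['t'],4))
E
```

```text
pics
0.0 [ 0.22286408 -0.58313422  0.23257991] [ 9.83409125e-01  1.81398205e-01 -7.04644960e-06 -1.08797167e-03] 0.08713502313268036 0.011
top 408.57345601804866 408.57345601804866 319.19827521331985 195.46160973882075 [[0.0056, -1.0, 0.0032], [-0.9892, -0.006, -0.1466], [0.1466, -0.0023, -0.9892]] [-0.0014  0.3911  0.9866]
side 381.97553430710457 381.97553430710457 325.0750803139886 194.1724021983476 [[-0.7825, -0.6225, 0.0107], [-0.3849, 0.4702, -0.7942], [0.4894, -0.6256, -0.6075]] [0.3202 0.2218 0.8048]
```

View pics/top0.png

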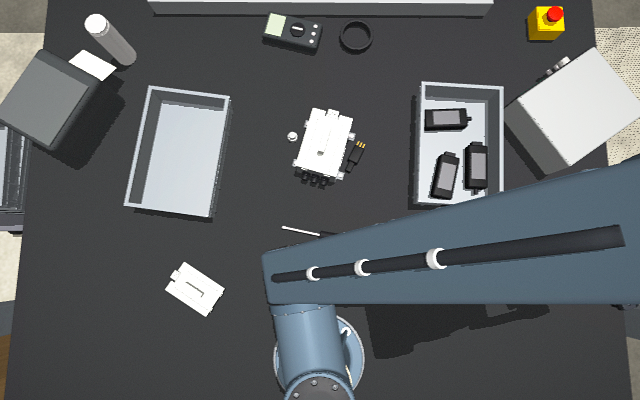

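View pics/side0.png

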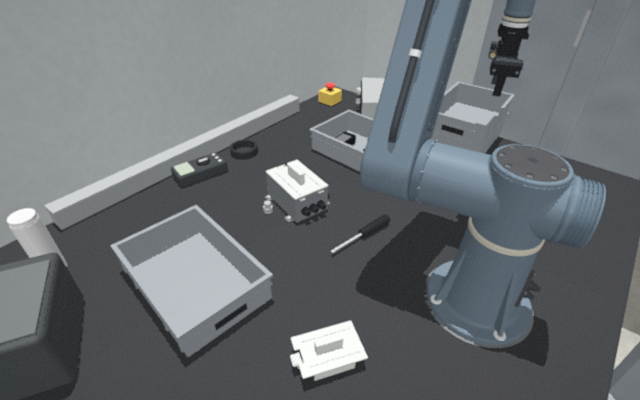

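Candidates for the cover: the one on the wiring box at top (323,145), and a loose, smaller cover on the bench at top (194,289). I choose the one on the box. The empty tote is at top (180,152), the adapter tote at (460,145), the gland at (292,136) and the plug at (355,155).

```bash
python3 - <<'E'
import cv2,numpy as np
a=cv2.imread('pics/top0.png')[85:205,265:385];b=cv2.imread('pics/side0.png')[145:235,250:340]
g=lambda i:(255*(i/255.)**1.6).astype('uint8')
f=lambda i:cv2.resize(g(i),(400,int(400*i.shape[0]/i.shape[1])),interpolation=cv2.INTER_CUBIC)
cv2.imwrite('pics/crop0.png',np.hstack([f(a),f(b)]))
E
```

```text
(no output)
```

View pics/crop0.png

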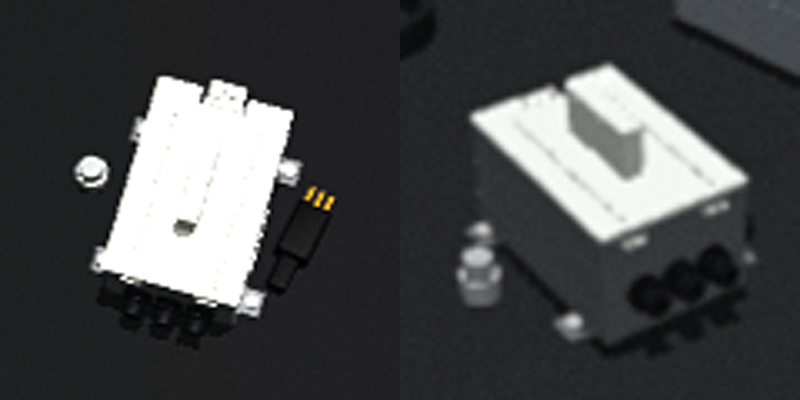

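The larger cover sits on the box, with its tab at the far end: nose at top pixel (332,110). The black cable entries are at the near end, (320,180). Next I measure the plate corners, tote and bystanders.

```bash
cat > h.py <<'E'
from rig import robot
import cv2,numpy as np
def ray(n,p):
    c=robot.calibration(n);R=np.array(c['R']);t=np.array(c['t'])
    d=R.T@np.array([(p[0]-c['cx'])/c['fx'],(p[1]-c['cy'])/c['fy'],1]);return -R.T@t,d
def onz(n,p,z):
    o,d=ray(n,p);return o+d*(z-o[2])/d[2]
def proj(n,X):
    c=robot.calibration(n);q=np.array(c['R'])@X+np.array(c['t']);return np.array([c['fx']*q[0]/q[2]+c['cx'],c['fy']*q[1]/q[2]+c['cy']])
E
python3 - <<'E'
from h import *
im=cv2.imread('pics/top0.png');g=im.min(2)
m=np.zeros_like(g);m[95:185,288:362]=(g[95:185,288:362]>225)*255
m=cv2.morphologyEx(m,cv2.MORPH_OPEN,np.ones((5,5)))
c=max(cv2.findContours(m,0,2)[0],key=cv2.contourArea);r=cv2.minAreaRect(c);print(r)
P=[onz('top',p,.079) for p in cv2.boxPoints(r)]
for p in P:print(np.round(p,4))
for p in[(313,108.1),(352.9,118.6),(337,176.5),(295.9,165.4)]:print('hand',np.round(onz('top',p,.079),4))
print('nose',onz('top',(332.5,109.2),.0675),'gland',onz('top',(292.3,136),.03),'plug',onz('top',(355,155),.01))
for p in[(150,88),(230,96),(212,217),(126,206)]:print('tote',np.round(onz('top',p,.074),4))
# spare cover & side nose check
for p in [(250+470/4.444,145+117/4.444),(250+610/4.444,145+65/4.444),(250+748/4.444,145+180/4.444),(250+605/4.444,145+240/4.444)]:print('side',np.round(onz('side',p,.079),4))
E
```

```text
((323.4120788574219, 141.56846618652344), (43.3931999206543, 61.113162994384766), 16.557069778442383)
[0.4576 0.0618 0.079 ]
[0.604  0.0215 0.079 ]
[ 0.5733 -0.0798  0.079 ]
[ 0.4282 -0.0375  0.079 ]
hand [0.599  0.0174 0.079 ]
hand [ 0.573  -0.0798  0.079 ]
hand [ 0.4296 -0.041   0.079 ]
hand [0.4559 0.057  0.079 ]
nose [ 0.60074297 -0.03059845  0.0675    ] gland [0.54302938 0.07000311 0.03      ] plug [ 0.4996282  -0.09055296  0.01      ]
tote [0.6498 0.4198 0.074 ]
tote [0.6305 0.2219 0.074 ]
tote [0.3317 0.253  0.074 ]
tote [0.3565 0.457  0.074 ]
side [ 0.4105 -0.1347  0.079 ]
side [ 0.375  -0.2411  0.079 ]
side [ 0.247 -0.184  0.079]
side [ 0.2821 -0.0818  0.079 ]
```

Call:
jog_arm:
  motion: [0.9,-0.56,0,0,0,0,1,0.9,-0.56,0,0,0,0,1,0.9,-0.56,0,0,0,0,1,0.9,-0.56,0,0,0,0,1,0.9,-0.56,0,0,0,0,1,0.9,-0.56,0,0,0,0,1,0.9,-0.56,0,0,0,0,1,0.9,-0.56,0,0,0,0,1,0.9,-0.56,0,0,0,0,1,0.9,-0.56,0,0,0,0,1,0.9,-0.56,0,0,0,0,1,0.9,-0.56,0,0,0,0,1]
  grip_force: 15

```text
time: 1.6
position: [0.5312, -0.1773, 0.2332]
tool_rot: [0.983, 0.181, -0.0, -0.0]
ft_force: [0.5, -1.1, 0.5]
grip_width: 0.0003
grip_force: 0.0
```

```bash
cat >> h.py <<'E'
from scipy.spatial.transform import Rotation as Ro
def tool():
    o=robot.get_obs();return o,np.array(o['position']),Ro.from_quat(o['tool_rot'])
def goal(P,yaw,tilt=0):
    """rows-units: shift in present tool axes, rotvec units, for tool x at yaw (deg), then tilt about tool y (deg)"""
    o,p,R=tool()
    G=Ro.from_euler('z',yaw,degrees=True)*Ro.from_quat([1,0,0,0])*Ro.from_euler('y',tilt,degrees=True)
    d=np.array(P)-p
    print('t',round(o['time'],2),'p',np.round(p,4),'F',np.round(o['ft_force'],1),'w',round(o['grip_width'],4))
    print('shift units now',np.round(R.inv().apply(d)/.04,3),' after turn',np.round(G.inv().apply(d)/.04,3),'turn units',np.round(np.degrees((R.inv()*G).as_rotvec())/4,2))
E
python3 - <<'E'
from h import *
for p in [(70,117),(210,65),(348,180),(205,240)]:print('side',np.round(onz('side',(250+p[0]/4.444,145+p[1]/4.444),.079),4))
goal([.633,-.042,.15],-15.3,-15)
E
```

```text
side [0.5996 0.0207 0.079 ]
side [ 0.5733 -0.0778  0.079 ]
side [ 0.4279 -0.0356  0.079 ]
side [0.4544 0.0591 0.079 ]
t 1.6 p [ 0.5312 -0.1773  0.2332] F [ 0.5 -1.1  0.5] w 0.0003
shift units now [ 3.586 -2.251  2.079]  after turn [ 2.048 -3.935  1.604] turn units [ 1.18 -3.61  9.  ]
```

Call:
jog_arm:
  motion: [0.9,-0.563,0.2,0,0,0,1,0.9,-0.563,0.2,0,0,0,1,0.9,-0.563,0.2,0,0,0,1,0.886,-0.56,0.2,0,0,0,1,0,0,0,0.118,-0.361,0.9,1,0,0,0,0.118,-0.361,0.9,1,0,0,0,0.118,-0.361,0.9,1,0,0,0,0.118,-0.361,0.9,1,0,0,0,0.118,-0.361,0.9,1,0,0,0,0.118,-0.361,0.9,1,0,0,0,0.118,-0.361,0.9,1,0,0,0,0.118,-0.361,0.9,1]

```text
time: 3.1
position: [0.6322, -0.0433, 0.2009]
tool_rot: [0.992, -0.07, -0.105, -0.014]
ft_force: [-0.7, -0.5, -1.0]
grip_width: 0.0006
grip_force: 0.0
```

Call:
jog_arm:
  motion: [0,0,0,0.118,-0.361,0.9,1,0,0,0,0.118,-0.361,0.9,1,0,0,0,0,0,0,1]

```text
time: 3.48
position: [0.6325, -0.0436, 0.2007]
tool_rot: [0.983, -0.132, -0.129, -0.017]
ft_force: [-0.9, -0.8, -0.2]
grip_width: 0.0002
grip_force: 0.0
```

```bash
python3 - <<'E'
from h import *
u=np.array([.966,-.259,0]);nose=np.array([.5981,-.0325,.0675])
a=np.radians(15);zt=-u*np.sin(a)+np.array([0,0,-np.cos(a)])
# contact on inner face 7.5 mm above tips: TCP 3.5mm behind contact... standoff 20 mm
xt=u*np.cos(a)-np.array([0,0,np.sin(a)])
T=nose-zt*0.0035+xt*.0095+u*.020
print(T);goal(T,-15,-15)
im=robot.camera('top');im2=robot.camera('side')
cv2.imwrite('pics/p1.png',np.hstack([cv2.resize(im[80:200,260:400],(400,343),interpolation=2),cv2.resize(im2[100:230,240:390],(396,343),interpolation=2)]))
E
```

```text
[ 0.62715937 -0.04029128  0.06842196]
t 3.48 p [ 0.6325 -0.0436  0.2007] F [-0.9 -0.8 -0.2] w 0.0002
shift units now [ 0.711 -0.044  3.233]  after turn [ 0.711 -0.045  3.233] turn units [-0.02  0.   -0.07]
```

View pics/p1.png

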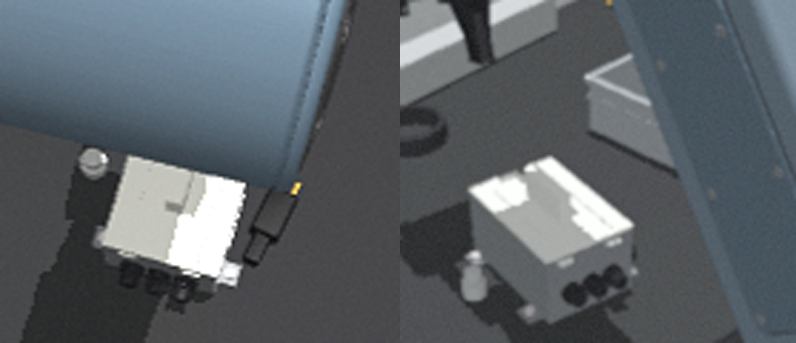

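The forearm hides the tab end from the top camera. The side view shows the cover clear and the hand standing beyond the tab end. I go down to 20 mm from the nose and press by force from there.

Call:
jog_arm:
  motion: [0.711,-0.044,0,0,0,0,1,0,0,0.8,0,0,0,1,0,0,0.8,0,0,0,1,0,0,0.8,0,0,0,1,0,0,0.5,0,0,0,1,0,0,0.33,0,0,0,1,0,0,0,0,0,0,1,0,0,0,0,0,0,1]

```text
time: 4.58
position: [0.6284, -0.0404, 0.0703]
tool_rot: [0.983, -0.132, -0.128, -0.017]
ft_force: [0.2, 0.1, 0.8]
grip_width: 0.0004
grip_force: 0.0
```

```bash
python3 - <<'E'
from h import *
goal([.62716,-.04029,.0684],-15,-15)
im2=robot.camera('side')
cv2.imwrite('pics/p2.png',cv2.resize(im2[130:230,240:360],(720,600),interpolation=2))
E
```

```text
t 4.58 p [ 0.6284 -0.0404  0.0703] F [0.2 0.1 0.8] w 0.0004
shift units now [-0.017  0.006  0.053]  after turn [-0.017  0.006  0.053] turn units [-0.02 -0.05 -0.07]
```

View pics/p2.png

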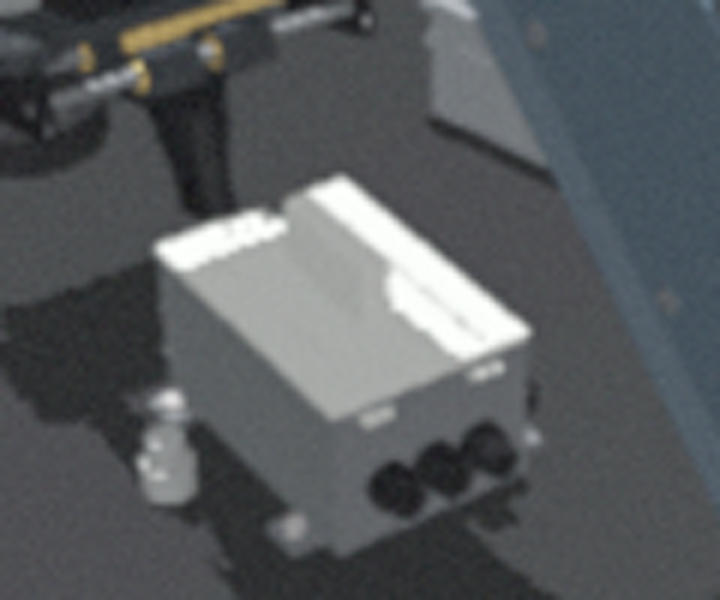

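Call:
jog_arm:
  motion: [-0.097,0,0.026,0,0,0,1,-0.097,0,0.026,0,0,0,1,-0.097,0,0.026,0,0,0,1,-0.097,0,0.026,0,0,0,1,0,0,0,0,0,0,1,0,0,0,0,0,0,1]

```text
time: 5.38
position: [0.612, -0.0359, 0.0694]
tool_rot: [0.983, -0.132, -0.129, -0.017]
ft_force: [-0.6, 0.0, -0.3]
grip_width: 0.0003
grip_force: 0.0
```

Call:
jog_arm:
  motion: [-0.036,0,0.01,0,0,0,1,-0.036,0,0.01,0,0,0,1,0,0,0,0,0,0,1,0,0,0,0,0,0,1]

```text
time: 5.88
position: [0.61, -0.0354, 0.0695]
tool_rot: [0.983, -0.132, -0.128, -0.017]
ft_force: [4.1, -0.4, -0.6]
grip_width: 0.0005
grip_force: 1.8
```

Call:
jog_arm:
  motion: [-0.024,0,0.0065,0,0,0,1,-0.024,0,0.0065,0,0,0,1,0,0,0,0,0,0,1,0,0,0,0,0,0,1]

```text
time: 6.38
position: [0.6086, -0.0351, 0.0695]
tool_rot: [0.983, -0.132, -0.127, -0.017]
ft_force: [5.6, -1.8, -0.6]
grip_width: 0.0006
grip_force: 2.8
```

Call:
jog_arm:
  motion: [-0.024,0,0.0065,0,0,0,1,0,0,0,0,0,0,1,0,0,0,0,0,0,1]

```text
time: 6.75
position: [0.6081, -0.035, 0.0696]
tool_rot: [0.983, -0.132, -0.126, -0.017]
ft_force: [6.8, -1.0, -0.9]
grip_width: 0.0
grip_force: 3.2
```

Call:
jog_arm:
  motion: [-0.024,0,0.0065,0,0,0,1,-0.024,0,0.0065,0,0,0,1,-0.024,0,0.0065,0,0,0,1,0,0,0,0,0,0,1,0,0,0,0,0,0,1]

```text
time: 7.38
position: [0.6068, -0.0346, 0.0698]
tool_rot: [0.983, -0.132, -0.125, -0.017]
ft_force: [7.1, -1.6, -1.2]
grip_width: 0.0004
grip_force: 4.2
```

Call:
jog_arm:
  motion: [-0.012,0,0.003,0,0,0,1,0,0,0,0,0,0,1,0,0,0,0,0,0,1]

```text
time: 7.75
position: [0.6066, -0.0345, 0.0698]
tool_rot: [0.983, -0.132, -0.124, -0.017]
ft_force: [8.0, -2.6, -1.8]
grip_width: 0.0006
grip_force: 4.3
```

Call:
jog_arm:
  motion: [-0.03,0,0.008,0,0,0,1,-0.03,0,0.008,0,0,0,1,0,0,0,0,0,0,1,0,0,0,0,0,0,1]

```text
time: 8.25
position: [0.6055, -0.0342, 0.07]
tool_rot: [0.983, -0.132, -0.123, -0.017]
ft_force: [10.0, -2.5, -1.4]
grip_width: 0.0007
grip_force: 5.2
```

```bash
python3 - <<'E'
from h import *
for i in range(3):
    o=robot.get_obs();print(np.round(o['position'],4),np.round(o['ft_force'],2));robot.camera('side')
E
```

```text
[ 0.6055 -0.0342  0.07  ] [ 9.98 -2.47 -1.43]
[ 0.6055 -0.0343  0.07  ] [10.52 -1.2  -1.61]
[ 0.6055 -0.0343  0.07  ] [ 9.74 -1.61 -1.32]
```

Call:
jog_arm:
  motion: [-0.0065,0,-0.024,0,0,0,1,-0.0065,0,-0.024,0,0,0,1,0,0,0,0,0,0,1,0,0,0,0,0,0,1]

```text
time: 8.9
position: [0.6055, -0.0343, 0.072]
tool_rot: [0.983, -0.132, -0.123, -0.017]
ft_force: [10.0, -1.9, -1.1]
grip_width: 0.0004
grip_force: 5.2
```

Call:
jog_arm:
  motion: [-0.0065,0,-0.024,0,0,0,1,-0.0065,0,-0.024,0,0,0,1,0,0,0,0,0,0,1,0,0,0,0,0,0,1]

```text
time: 9.4
position: [0.6055, -0.0343, 0.0741]
tool_rot: [0.983, -0.132, -0.123, -0.017]
ft_force: [10.1, -2.7, -1.4]
grip_width: 0.0005
grip_force: 5.2
```

Call:
jog_arm:
  motion: [-0.0065,0,-0.024,0,0,0,1,-0.0065,0,-0.024,0,0,0,1,-0.0065,0,-0.024,0,0,0,1,-0.0065,0,-0.024,0,0,0,1,0,0,0,0,0,0,1,0,0,0,0,0,0,1]

```text
time: 10.15
position: [0.6055, -0.0343, 0.0781]
tool_rot: [0.983, -0.132, -0.123, -0.017]
ft_force: [11.0, -2.8, -1.3]
grip_width: 0.0004
grip_force: 5.2
```

```bash
python3 - <<'E'
from h import *
a=cv2.imread('pics/side0.png')[130:230,240:360]
im2=robot.camera('side')
b=im2[130:230,240:360]
cv2.imwrite('pics/p3.png',np.hstack([cv2.resize(cv2.imread('pics/p2.png'),(400,333)),cv2.resize(b,(400,333),interpolation=2)]))
E
```

```text
(no output)
```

View pics/p3.png

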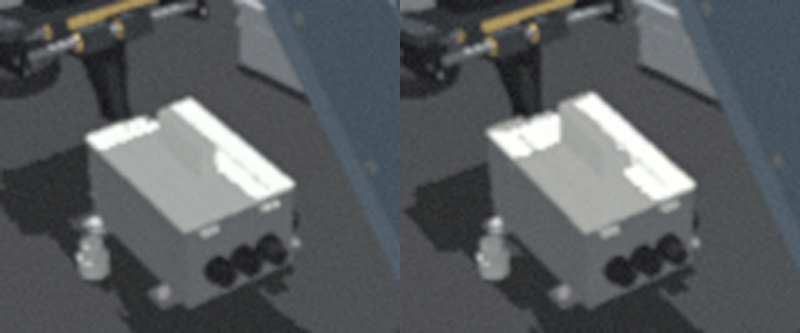

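The tab end of the cover is rising with the fingers: the near corner moved from about (87,137) to (87,129) in the crop, while the far end stayed put. I carry on up to about 13 mm.

Call:
jog_arm:
  motion: [-0.0065,0,-0.024,0,0,0,1,-0.0065,0,-0.024,0,0,0,1,-0.0065,0,-0.024,0,0,0,1,-0.0065,0,-0.024,0,0,0,1,-0.0065,0,-0.024,0,0,0,1,0,0,0,0,0,0,1,0,0,0,0,0,0,1]

```text
time: 11.08
position: [0.6055, -0.0343, 0.0832]
tool_rot: [0.983, -0.132, -0.123, -0.017]
ft_force: [10.2, -3.0, -0.5]
grip_width: 0.0007
grip_force: 5.1
```

```bash
python3 - <<'E'
from h import *
o=robot.get_obs();print(np.round(o['ft_force'],2))
b=robot.camera('side')[130:230,240:360]
cv2.imwrite('pics/p4.png',np.hstack([cv2.resize(cv2.imread('pics/p2.png'),(400,333)),cv2.resize(b,(400,333),interpolation=2)]))
E
```

```text
[10.2  -2.97 -0.54]
```

View pics/p4.png

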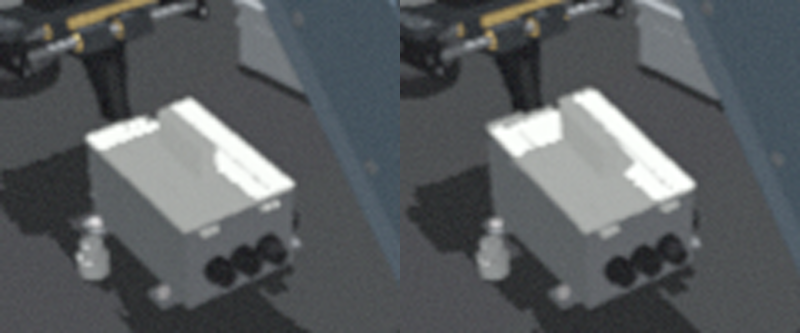

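The tab end is now about 13 mm up, with its corner at crop (487,125), and the force is steady. I release by drawing the fingers straight out.

Call:
jog_arm:
  motion: [0.06,0,-0.016,0,0,0,1,0.06,0,-0.016,0,0,0,1,0.06,0,-0.016,0,0,0,1,0.06,0,-0.016,0,0,0,1,0.06,0,-0.016,0,0,0,1,0.1,0,-0.027,0,0,0,1,0.2,0,-0.05,0,0,0,1,0.2,0,-0.05,0,0,0,1,0.2,0,-0.05,0,0,0,1,0,0,-0.8,0,0,0,1,0,0,-0.8,0,0,0,1,0,0,-0.8,0,0,0,1]

```text
time: 12.62
position: [0.6645, -0.0504, 0.1755]
tool_rot: [0.983, -0.132, -0.129, -0.017]
ft_force: [0.1, -0.1, 0.5]
grip_width: 0.0002
grip_force: 0.0
```

```bash
python3 - <<'E'
from h import *
b=robot.camera('side')[130:230,240:360]
cv2.imwrite('pics/p5.png',np.hstack([cv2.resize(cv2.imread('pics/p2.png'),(400,333)),cv2.resize(b,(400,333),interpolation=2)]))
# rib centre with cover tilted ~4 deg about far end
u=np.array([.966,-.259,0]);c=np.array([.5141,-.010,0]);far=c-75*u*1e-3+[0,0,.075]
for t in(0,3.8):
    a=np.radians(t);ux=u*np.cos(a)+np.array([0,0,np.sin(a)]);up=-u*np.sin(a)+np.array([0,0,np.cos(a)])
    print(t,np.round(far+ux*.075+up*.019,4))
goal([.513,-.010,.18],-15,3.8)
E
```

```text
0 [ 0.5141 -0.01    0.094 ]
3.8 [ 0.5127 -0.0096  0.0989]
t 12.68 p [ 0.668  -0.0513  0.1803] F [ 2.1 -0.5  3.2] w 0.0004
shift units now [-3.882  0.029  1.004]  after turn [-4.002  0.007 -0.26 ] turn units [-0.01  4.55 -0.08]
```

View pics/p5.png

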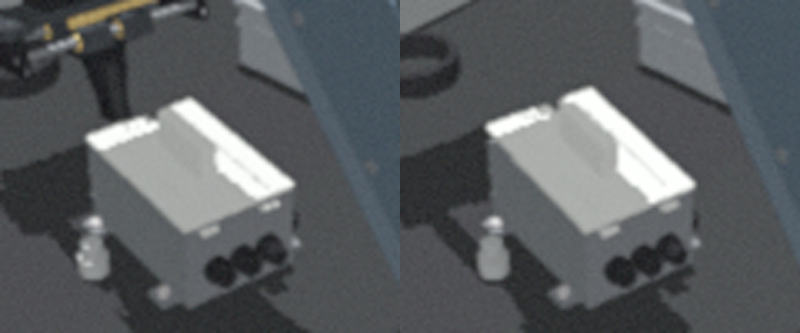

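The cover now stands ajar on its own: tab-end corners at crop (487,126) and (590,88), against (87,137) and (190,98) when shut. Next I open the hand and go over the rib, tilted 4° to match.

Call:
jog_arm:
  motion: [0,0,0,0,0.91,-0.016,0,0,0,0,0,0.91,-0.016,0,0,0,0,0,0.91,-0.016,0,0,0,0,0,0.91,-0.016,0,0,0,0,0,0.91,-0.016,0,-0.8,0,-0.05,0,0,0,0,-0.8,0,-0.05,0,0,0,0,-0.8,0,-0.05,0,0,0,0,-0.8,0,-0.05,0,0,0,0,-0.8,0,-0.06,0,0,0,0,0,0,0,0,0,0,0,0,0,0,0,0,0,0]

```text
time: 14.18
position: [0.5109, -0.0092, 0.1764]
tool_rot: [0.991, -0.13, 0.03, 0.004]
ft_force: [-0.2, -0.5, -0.0]
grip_width: 0.0436
grip_force: 0.0
```

```bash
python3 - <<'E'
from h import *
goal([.5127,-.0096,.101],-15,3.8)
E
```

```text
t 14.18 p [ 0.5109 -0.0092  0.1764] F [-0.2 -0.5 -0. ] w 0.0436
shift units now [-0.066 -0.     1.884]  after turn [-7.800e-02 -1.000e-03  1.883e+00] turn units [-0.01  0.1   0.  ]
```

Call:
jog_arm:
  motion: [-0.07,0,0.5,0,0,0,0,0,0,0.5,0,0,0,0,0,0,0.4,0,0,0,0,0,0,0.25,0,0,0,0,0,0,0.23,0,0,0,0,0,0,0,0,0,0,0,0,0,0,0,0,0,0]

```text
time: 15.05
position: [0.511, -0.0091, 0.101]
tool_rot: [0.991, -0.13, 0.029, 0.003]
ft_force: [0.0, -0.0, -0.0]
grip_width: 0.0435
grip_force: 0.0
```

Call:
jog_arm:
  motion: [0,0,0,0,0,0,0.5,0,0,0,0,0,0,0.6,0,0,0,0,0,0,0.7,0,0,0,0,0,0,0.8,0,0,0,0,0,0,0.9,0,0,0,0,0,0,0.9,0,0,0,0,0,0,0.9]
  grip_force: 12

```text
time: 15.92
position: [0.5107, -0.0091, 0.1008]
tool_rot: [0.991, -0.13, 0.028, 0.003]
ft_force: [-0.4, -0.1, 1.2]
grip_width: 0.0142
grip_force: 12.0
```

Call:
jog_arm:
  motion: [0,0,0,0,0,0,1,0,0,0,0,0,0,1,0,0,-0.033,0,0.25,0,1,0,0,-0.033,0,0.25,0,1,0,0,-0.033,0,0.25,0,1,0,0,-0.033,0,0.25,0,1,0,0,0,0,0,0,1,0,0,0,0,0,0,1]
  grip_force: 25

```text
time: 16.92
position: [0.5091, -0.0087, 0.1057]
tool_rot: [0.99, -0.13, 0.061, 0.008]
ft_force: [-3.2, 0.5, -2.0]
grip_width: 0.0136
grip_force: 24.9
```

Call:
jog_arm:
  motion: [0.02,0,-0.05,0,0,0,1,0.02,0,-0.05,0,0,0,1,0.02,0,-0.05,0,0,0,1,0,0,0,0,0,0,1]

```text
time: 17.42
position: [0.5145, -0.0101, 0.1133]
tool_rot: [0.989, -0.13, 0.066, 0.008]
ft_force: [0.6, -0.3, -1.5]
grip_width: 0.014
grip_force: 25.0
```

Call:
jog_arm:
  motion: [0.02,0,-0.12,0,0,0,1,0.02,0,-0.12,0,0,0,1,0.03,0,-0.25,0,0,0,1,0.035,0,-0.25,0,0,0,1,0.05,0,-0.4,0,0,0,1,0.07,0,-0.5,0,0,0,1,0.07,0,-0.5,0,0,0,1,0.07,0,-0.5,0,0,0,1,0,0,0,0,0,0,1]

```text
time: 18.55
position: [0.5141, -0.01, 0.2209]
tool_rot: [0.989, -0.13, 0.065, 0.008]
ft_force: [0.0, 0.3, -1.4]
grip_width: 0.0138
grip_force: 25.0
```

```bash
python3 - <<'E'
from h import *
im=robot.camera('top');im2=robot.camera('side')
cv2.imwrite('pics/p6.png',np.hstack([im[60:260,100:400],im2[80:280,140:440]]))
goal([.490,.338,.22],-6.5,0)
for p in[(150,88),(230,96),(212,217),(126,206)]:pass
E
```

```text
t 18.65 p [ 0.5125 -0.0096  0.2188] F [-0.3 -0.4 -1.6] w 0.0139
shift units now [-2.765 -8.25  -0.378]  after turn [-1.543 -8.571 -0.03 ] turn units [ 0.13 -1.81 -2.12]
```

View pics/p6.png

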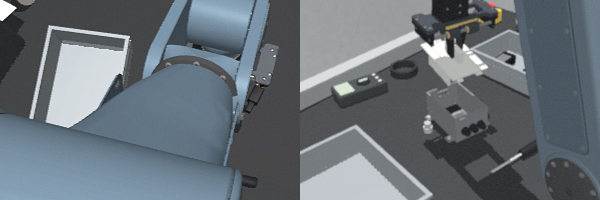

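The cover is off and in the hand (side crop 455,60), and the box is open (455,110). The gland still stands at (428,123). I level the hand and carry the cover over the tote.

Call:
jog_arm:
  motion: [0,0,0,0.04,-0.6,-0.71,1,0,0,0,0.04,-0.6,-0.71,1,0,0,0,0.04,-0.6,-0.71,1,-0.1,-0.6,0,0,0,0,1,-0.18,-0.95,0,0,0,0,1,-0.18,-0.95,0,0,0,0,1,-0.18,-0.95,0,0,0,0,1,-0.18,-0.95,0,0,0,0,1,-0.18,-0.95,0,0,0,0,1,-0.18,-0.95,0,0,0,0,1,-0.18,-0.95,0,0,0,0,1,-0.18,-0.95,0,0,0,0,1]

```text
time: 20.15
position: [0.4877, 0.3241, 0.217]
tool_rot: [0.998, -0.056, -0.001, 0.001]
ft_force: [-1.1, -0.8, -2.3]
grip_width: 0.014
grip_force: 25.0
```

Call:
jog_arm:
  motion: [0,-0.4,0,0,0,0,1,0,0,0,0,0,0,1,0,0,0,0,0,0,1]

```text
time: 20.52
position: [0.4902, 0.3377, 0.2179]
tool_rot: [0.998, -0.057, -0.0, 0.001]
ft_force: [0.3, -0.7, -1.2]
grip_width: 0.0138
grip_force: 25.0
```

```bash
python3 - <<'E'
from h import *
q=[onz('side',p,.074) for p in[(113,247),(195,210),(270,275),(186,348)]];print(np.round(q,3),np.mean(q,0))
goal([.490,.338,.15],-6.5,0)
im2=robot.camera('side');cv2.imwrite('pics/p7.png',cv2.resize(im2[120:360,80:340],(780,600),interpolation=0) if 0 else cv2.resize(im2[120:360,80:340],(650,600)))
E
```

```text
[[0.649 0.424 0.074]
 [0.617 0.239 0.074]
 [0.336 0.269 0.074]
 [0.333 0.466 0.074]] [0.48380252 0.34941132 0.074     ]
t 20.52 p [0.4902 0.3377 0.2179] F [ 0.3 -0.7 -1.2] w 0.0138
shift units now [-0.005 -0.01   1.698]  after turn [-0.005 -0.006  1.698] turn units [ 0.03  0.01 -0.  ]
```

View pics/p7.png

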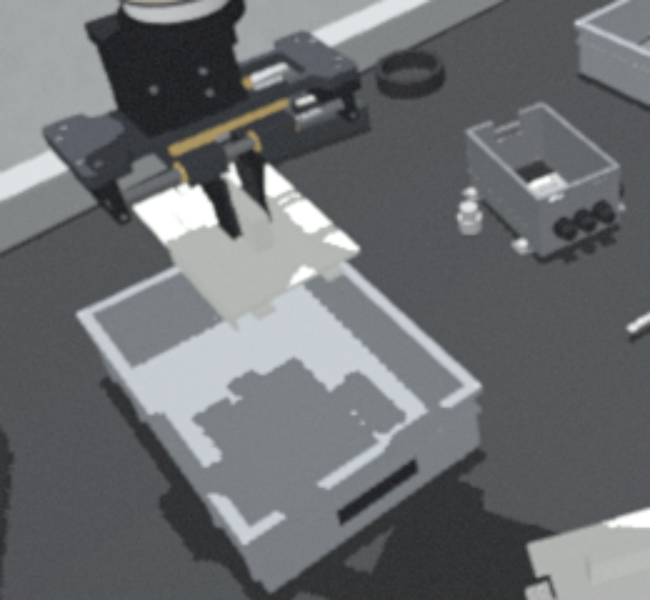

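The cover hangs level over the tote (near end at crop 240,315). The box is empty and the gland and plug are untouched. I lower it, slowly at the end.

Call:
jog_arm:
  motion: [0.05,-0.05,0.5,0,0,0,1,0,0,0.6,0,0,0,1,0,0,0.6,0,0,0,1,0,0,0.6,0,0,0,1,0,0,0.5,0,0,0,1,0,0,0.3,0,0,0,1,0,0,0.2,0,0,0,1,0,0,0,0,0,0,1,0,0,0,0,0,0,1]

```text
time: 21.7
position: [0.4932, 0.3409, 0.0872]
tool_rot: [0.998, -0.056, 0.001, -0.0]
ft_force: [1.3, 0.5, -1.6]
grip_width: 0.0135
grip_force: 25.0
```

Call:
jog_arm:
  motion: [0,0,0.08,0,0,0,1,0,0,0.08,0,0,0,1,0,0,0.08,0,0,0,1,0,0,0.06,0,0,0,1,0,0,0.05,0,0,0,1,0,0,0,0,0,0,1,0,0,0,0,0,0,1]

```text
time: 22.58
position: [0.4928, 0.3407, 0.0726]
tool_rot: [0.998, -0.056, 0.0, 0.0]
ft_force: [-0.7, 1.0, -1.7]
grip_width: 0.0137
grip_force: 25.0
```

Call:
jog_arm:
  motion: [0,0,0.04,0,0,0,1,0,0,0.04,0,0,0,1,0,0,0,0,0,0,1,0,0,0,0,0,0,1]

```text
time: 23.08
position: [0.4927, 0.3407, 0.0693]
tool_rot: [0.998, -0.056, 0.0, 0.0]
ft_force: [0.6, 0.7, -2.6]
grip_width: 0.0138
grip_force: 25.0
```

Call:
jog_arm:
  motion: [0,0,0.03,0,0,0,1,0,0,0.03,0,0,0,1,0,0,0,0,0,0,1,0,0,0,0,0,0,1]

```text
time: 23.58
position: [0.4927, 0.3407, 0.0669]
tool_rot: [0.998, -0.056, 0.0, 0.0]
ft_force: [0.7, -0.5, -1.3]
grip_width: 0.0138
grip_force: 25.0
```

Call:
jog_arm:
  motion: [0,0,0.03,0,0,0,1,0,0,0,0,0,0,1,0,0,0,0,0,0,1]

```text
time: 23.95
position: [0.4927, 0.3407, 0.0657]
tool_rot: [0.998, -0.056, 0.0, 0.0]
ft_force: [0.4, -0.1, -0.6]
grip_width: 0.0138
grip_force: 25.0
```

Call:
jog_arm:
  motion: [0,0,0.025,0,0,0,1,0,0,0,0,0,0,1,0,0,0,0,0,0,1]

```text
time: 24.32
position: [0.4929, 0.3407, 0.0652]
tool_rot: [0.998, -0.056, 0.001, 0.0]
ft_force: [-1.0, -1.0, 3.4]
grip_width: 0.0136
grip_force: 25.0
```

Contact with the floor (+3.4 N). I release gently and rise.

Call:
jog_arm:
  motion: [0,0,0,0,0,0,1,0,0,0,0,0,0,1,0,0,0,0,0,0,0.6,0,0,0,0,0,0,0.4,0,0,0,0,0,0,0.2,0,0,0,0,0,0,0,0,0,0,0,0,0,0,0,0,0,0,0,0,0]
  grip_force: 5

```text
time: 25.32
position: [0.4927, 0.3407, 0.0647]
tool_rot: [0.998, -0.056, 0.0, 0.0]
ft_force: [0.9, 0.3, -0.3]
grip_width: 0.0428
grip_force: 0.0
```

Call:
jog_arm:
  motion: [0,0,-0.1,0,0,0,0,0,0,-0.3,0,0,0,0,0,0,-0.6,0,0,0,0,0,0,-0.8,0,0,0,0,0,0,-0.9,0,0,0,0,0,0,-0.9,0,0,0,0,0,0,-0.9,0,0,0,0,0,0.8,0,0,0,0,0,0,0.8,0,0,0,0,0,0,0.8,0,0,0,0,0,0,0.8,0,0,0,0,0,0,0,0,0,0,0,0]

```text
time: 26.82
position: [0.4778, 0.2121, 0.2457]
tool_rot: [0.998, -0.058, 0.001, 0.0]
ft_force: [-0.3, 0.1, -0.5]
grip_width: 0.0437
grip_force: 0.0
```

```bash
python3 - <<'E'
from h import *
o=robot.get_obs();print(o['time'],np.round(o['position'],3),np.round(o['ft_force'],1),o['grip_width'])
im=robot.camera('top');im2=robot.camera('side')
cv2.imwrite('pics/p8.png',np.hstack([cv2.resize(im[60:260,100:400],(400,267)),cv2.resize(im2[140:360,90:390],(400,267))[:267]]))
E
```

```text
26.825 [0.478 0.212 0.246] [-0.3  0.1 -0.5] 0.043698757022617114
```

View pics/p8.png

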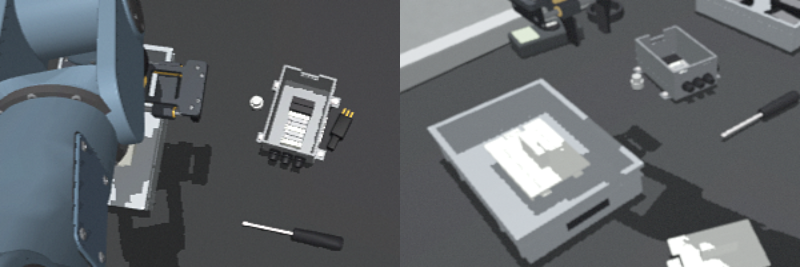

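The cover lies right way up in the middle of the tote (side crop 535,155). The box is open, the gland (256,101) and plug (342,128) are in place, and the hand is clear.

```bash
python3 -c "
from rig import robot;print(robot.hand_in())"
```

```text
the job is handed in; nothing more can be done
None
```

The cover was unclipped by pressing the tab at about 10 N while raising its end about 13 mm, then lifted off by its rib and laid right way up and flat near the middle of the empty tote. The gland and plug look unmoved in the last picture; the job was handed in at about 27 s, and no verdict came back.

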